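# Sort returned fittings and hover an isolator cover over its box

## Robot

A 6-joint arm with a two-finger parallel gripper is mounted at the origin on the work surface. World frame = base frame: x ahead of the robot, y to its left, z up, the work surface at z = 0. Lengths are in m, angles in rad, forces in N, time in s.
With the tool pointing down it reaches from about 0.25 to 0.725 m from the base axis. Payload 4 kg.
Tool frame: the origin (TCP) lies on the centre line of the jaws, within the pads' length; the fingertips stand 14 mm ahead of it and the grasp point (between the pads) lies 5 mm behind it; z points along the fingers, x is the direction in which the jaws open and shut, and the axes are right-handed (so a half turn about z gives the same grasp; the last joint's range is limited). The gripper opens to 85 mm and grips with 20 to 120 N. Pads are 22 mm wide; open, the fingers measure 114 mm over their backs; the gripper's body (76 mm by 85 mm) begins 54 mm behind the grasp point. The pads swing forward as they close: fully open they stand 13 mm farther back than shut.
Start: joints at [1.18, 0.241, 0.005, 1.335, 0, 1.571], TCP at [0.19, 0.462, 0.245] pointing down, gripper open.
Joint ranges: [-2.72, 2.72], [-1.05, 1.87], [-1.09, 1.28], [-1.99, 2.15], [-1.42, 1.44], [-3.14, 3.14]. Speed limits (rad/s): [2.79, 2.79, 3.14, 3.14, 3.14, 3.14].

## Interface

Orientations are given as a unit quaternion [x, y, z, w].
In Python, from workcell import get_obs, optics, ticket gives the robot as it stands.
- The arm moves only by the shell command python3 -m inch 'ROWS'. ROWS is JSON, a list that holds one entry, the list of rows, each a list of 5 numbers: the finger opening in cm, from 0 to 8.54, then the shift along the tool's x, y, z in cm, then the turn about the tool's z in degrees. In form: [[[fingers, dx, dy, dz, roll], ...]]. A call has exactly 5 rows; each row is the pose to reach, as a shift and turn from the pose measured when the call began, along the tool's axes at that moment; what a row does not reach only later rows make up. A row lasts 1/8 s, in which the tool goes at most 62.5 mm and 10.7 degrees, less where a joint would pass 70% of its speed; a pose out of reach is approached as far as the arm can. A call with a gripper value outside its range is refused whole. The fingers move at their own pace and stop on an object; the grip force is fixed at half the most. Time passes only in rows, so rows that repeat a pose let the fingers close, or fill a call up. It gives the time, the measured TCP pose, the force and the opening at its end, in the units of the state.
- get_obs(): the state, without advancing time (a new reading comes with each control period).
- optics.camera(name): name is "side" or "top"; returns (picture, depth): 384x512x3 uint8, red, green, blue; 384x512 float32, m along the optical axis (not along the pixel's ray), 0 where there is no reading.
- optics.camera_info(name): a dict with "vfov" (degrees; the focal length in pixels is half the picture's height over the tangent of half this angle, whatever the lens; pixels are square), "cx", "cy" (the principal point, pixels), "R" (3x3) and "t" (3): a world point X has camera coordinates R X + t. Camera axes: x right, y down, z forward; pixel columns grow to the right and rows downward; lengths in m; the calibration is good to about 2 mm. A picture is of the moment at which its call begins. camera_info takes no time and is no camera call.
- ticket.job_done(): hands the job in, once; it reports no verdict.
The state is a dict: "clock": time; "joint_pos": joint angles; "joint_vel": joint speeds; "tau": joint torques, N m; "eef_pos": TCP position; "tool_rot": TCP orientation; "ft_force": force on the tool from outside, world axes, zero at the start; "ft_torque": the same for the moment, N m; "grip_width": finger opening in m.
Only numpy, scipy, OpenCV 4.12 (cv2) and the standard library are available. Lean on these libraries where they do the work, as an engineer would, in place of code of your own. Each camera call takes 0.05 s, during which the arm holds its last target.

## Task

Sort the parts that came back from site: put both short tube couplings into the open cardboard carton, and the breaker into the picking bin with the low front. Then take the isolator cover (the flat lid with the bar knob), carry it over the bins without knocking them, and hold it still, level and squared up over the open junction box, with a gap of 1 to 2 cm and without touching the box, so that the screw positions can be checked; finish while still holding it there, not letting go. Leave everything else on the bench where it is.

Things in the scene. Friction and masses are not known exactly. Their poses are not given: they have to be found in the camera images.
- coupling_a: conduit coupling: grey plastic tube standing on end, 32 mm outer diameter (a 35 mm collar 21 to 29 mm up), 50 mm tall, 40 g. Origin: centre of its lower end, z along the tube. It stands in one of four places beyond the cover and the box, left or right of the bins
- coupling_b: second coupling, the same as coupling_a
- coupling_a_mid (a point): centre of coupling_a, 25 mm above its lower end
- coupling_b_mid (a point): centre of coupling_b, 25 mm above its lower end
- breaker: two-pole circuit breaker, upright white plastic block 36 mm (its x) by 76 mm (its y), 44 mm high with a raised middle 46 mm long in y up to 60 mm and a small black toggle on top to 66 mm; about 0.18 kg. Flat sides 36 mm apart: grip across x. Origin: centre of its underside
- breaker_mid (a point): centre of the breaker, 30 mm above its underside
- carton: open cardboard carton, fixed, outside 150 mm (its x) by 160 mm (its y), four equal walls 80 mm high, walls and floor 5 mm. Origin: centre of its underside. It and the picking bin stand one behind the other straight ahead of the robot, either one nearer
- picking_bin: dark open picking bin, fixed, outside 150 mm (its x) by 160 mm (its y), walls and floor 5 mm; back and sides 80 mm high, its front (-x side, facing the robot) and the first 45 mm of its sides only 40 mm high. Origin: centre of its underside
- cover: isolator cover: grey plastic slab 100 mm (its x) by 80 mm (its y), 20 mm thick, lying flat, with a black upright bar knob on its centre, 14 mm wide (x) by 46 mm long (y), from 20 to 57 mm above the underside: grip it across x. 0.11 to 0.23 kg. Origin: centre of its underside. It fits either way round (half turn). It lies left or right of the bins, the junction box on the other side
- junction_box: open grey junction box, fixed to the bench, outside 100 mm (its x) by 80 mm (its y), 55 mm high, white terminals inside below the rim; black cable entries stick out 12 mm from its x ends. Origin: centre of its underside
- box_rim (a point): centre of the junction box's mouth, at rim height (55 mm up), axes as the box. The cover's long side (x) goes along the box's long side (x)
- tape_roll: bystander, not to be moved: roll of dark tape lying flat, ring 76 mm outside, 52 mm inside, 19 mm high; it lies in the same rows as the couplings and the breaker. Origin: centre of its underside
- screwdriver: bystander, not to be moved: screwdriver lying on the robot's side of the bench, left. Origin: on its underside
- screw_jar: bystander, not to be moved: clear jar with white lid, 56 mm across, 70 mm tall, at the far left. Origin: centre of its underside
- small_carton: bystander, not to be moved: closed cardboard carton 70 x 110 x 55 mm high, at the far right. Origin: centre of its underside
- reel: bystander, not to be moved: empty grey plastic reel standing on its flange, 84 mm across, 55 mm tall, at the left. Origin: centre of its underside
- wrench: bystander, not to be moved: steel wrench lying at the right. Origin: on its underside
- level: bystander, not to be moved: aluminium spirit level 22 x 200 x 45 mm high, near the robot, right. Origin: centre of its underside
Things that resemble listed ones, but are neither listed nor needed, are in the scene too. What is shaped like the coupling_b but blue is not meant.

How it is judged:
By the outcome, as a careful person would: the job done as asked, in the order asked, and still so for the second after the job is handed in, while the arm keeps its last pose, push and grip.
It also fails if it takes over 69 s, if anything falls off the work surface, if the arm or the gripper's body presses on something with over 40 N, if the wrist force passes 120 N, or if a joint passes its speed limit or range.

## Working session

There is one attempt and no reset: what is moved stays moved. The work goes in short steps, Python scripts to look and compute and a shell command to move; the robot and the scene stay as the last step left them, time stands still between calls to the robot, and variables do not carry over. Pictures are saved under pics/ and viewed, and the job is handed in when it is done.

```bash
ls; mkdir -p pics; cat > h.py <<'E'
import numpy as np, cv2
from workcell import get_obs, optics, ticket
def snap(n,f):
    p,d=optics.camera(n); cv2.imwrite('pics/'+f+'.png',cv2.cvtColor(p,cv2.COLOR_RGB2BGR)); np.save('pics/'+f+'.npy',d); return p,d
def K(n):
    i=optics.camera_info(n); f=192/np.tan(np.radians(i['vfov'])/2); return f,i['cx'],i['cy'],np.array(i['R']),np.array(i['t'])
def ray(n,u,v,z):
    f,cx,cy,R,t=K(n); o=-R.T@t; d=R.T@np.array([(u-cx)/f,(v-cy)/f,1]); return o+d*(z-o[2])/d[2]
def cloud(n,d):
    f,cx,cy,R,t=K(n); v,u=np.mgrid[:384,:512]; c=np.stack([(u-cx)/f*d,(v-cy)/f*d,d],-1); return (c-t)@R
def proj(n,X):
    f,cx,cy,R,t=K(n); c=R@np.array(X)+t; return c[0]/c[2]*f+cx,c[1]/c[2]*f+cy
E
python3 - <<'E'
from h import *
for n in ('top','side'):
    snap(n,n+'0'); print(optics.camera_info(n))
print(get_obs())
E
```

```text
pics
{'vfov': 57.8587900362836, 'cx': 256.5993520301312, 'cy': 195.79185533467086, 'R': array([[-0.02556072, -0.99965376,  0.00624643],
       [-0.9913628 ,  0.02454371, -0.12883095],
       [ 0.12863303, -0.00948549, -0.9916469 ]]), 't': array([-0.00131522,  0.52576313,  1.15275948])}
{'vfov': 51.8428991763482, 'cx': 252.2650455136286, 'cy': 192.74268316763258, 'R': array([[-0.97299604, -0.22983113, -0.02136235],
       [-0.12535833,  0.60387283, -0.78716128],
       [ 0.19381431, -0.76322687, -0.61637713]]), 't': array([0.52216519, 0.12270235, 1.35819916])}
{'clock': 0.1, 'joint_pos': array([1.17999900e+00, 2.41346617e-01, 3.87328756e-03, 1.33520465e+00,
       3.82571968e-07, 1.57081999e+00]), 'joint_vel': array([ 0.00088944, -0.00233981,  0.00144746, -0.00068429,  0.00136152,
       -0.00072331]), 'tau': array([ 4.31797753e-04, -3.73138797e+01,  2.53009468e+01,  1.08180955e-02,
        3.37463860e-05,  9.40315431e-06]), 'eef_pos': array([0.19025922, 0.46180879, 0.24450294]), 'tool_rot': array([ 8.30947173e-01,  5.56350528e-01, -7.81873394e-04,  5.23290369e-04]), 'ft_force': array([ 0.76439643, -0.01629226,  0.00916886]), 'ft_torque': array([0.00240005, 0.00439485, 0.04840501]), 'grip_width': 0.08491549118453531}
```

View pics/top0.png

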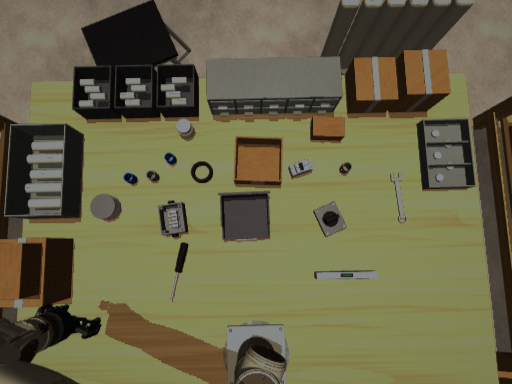

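View pics/side0.png

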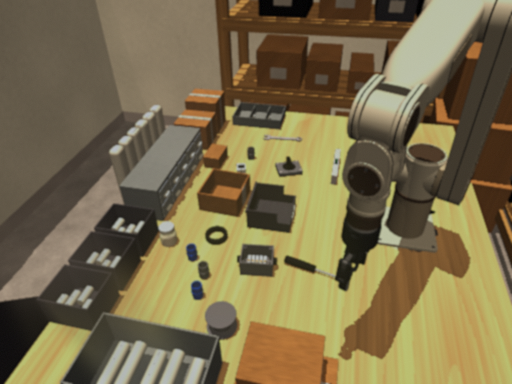

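```bash
python3 - <<'E'
import cv2,numpy as np
t=cv2.imread('pics/top0.png')
a=cv2.resize(t[140:245,110:230],None,fx=5,fy=5,interpolation=cv2.INTER_CUBIC)
b=cv2.resize(t[140:245,285:365],None,fx=5,fy=5,interpolation=cv2.INTER_CUBIC)
cv2.imwrite('pics/z0.png',cv2.resize(np.hstack([a,b]),None,fx=.79,fy=.79))
s=cv2.imread('pics/side0.png')
cv2.imwrite('pics/z1.png',cv2.resize(s[130:310,150:350],None,fx=3.3,fy=3.3,interpolation=cv2.INTER_CUBIC))
from h import *
for n,pts in dict(top=[(301,168,.06),(346,168,.05),(153,176,.05),(330,219,.02),(173,219,.055),(258,161,.08),(245,216,.04),(202,172,.019)]).items():
  for u,v,z in pts:
    print(u,v,ray(n,u,v,z).round(3), cloud(n,np.load('pics/top0.npy'))[v,u].round(3))
E
```

```text
301 168 [ 0.613 -0.167  0.06 ] [ 0.613 -0.166  0.063]
346 168 [ 0.612 -0.322  0.05 ] [ 0.621 -0.335  0.003]
153 176 [0.6   0.335 0.05 ] [0.609 0.349 0.002]
330 219 [ 0.441 -0.264  0.02 ] [ 0.439 -0.257  0.055]
173 219 [0.452 0.265 0.055] [0.453 0.27  0.035]
258 161 [ 0.636 -0.022  0.08 ] [ 0.653 -0.023  0.006]
245 216 [0.457 0.026 0.04 ] [0.46  0.027 0.004]
202 172 [0.616 0.174 0.019] [ 0.62   0.176 -0.   ]
```

View pics/z0.png

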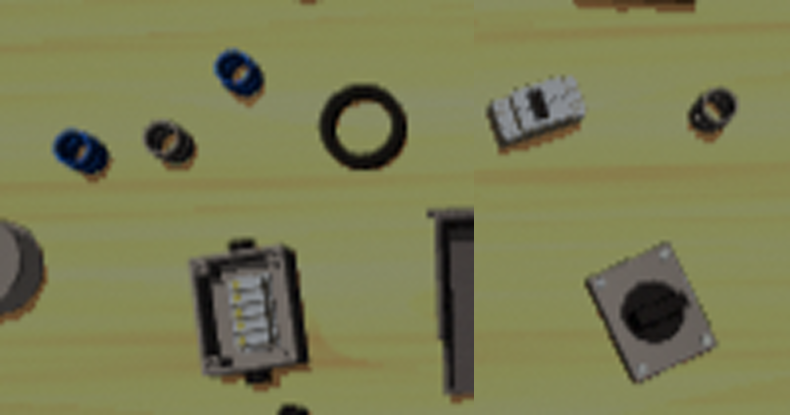

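View pics/z1.png

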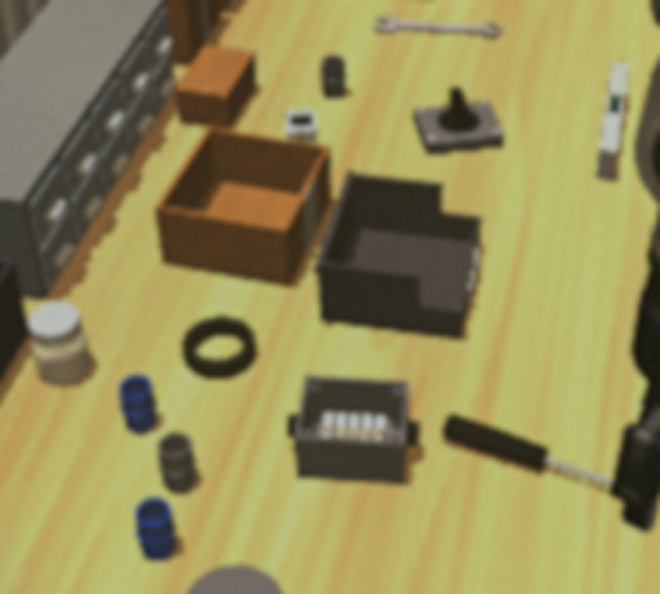

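```bash
cat >> h.py <<'E'
def meas(n,d,c,r,z0,z1):
    P=cloud(n,d).reshape(-1,3); ok=(d.reshape(-1)>0)&(np.hypot(P[:,0]-c[0],P[:,1]-c[1])<r)&(P[:,2]>z0)&(P[:,2]<z1); Q=P[ok]
    if len(Q)<5: return len(Q)
    (cx,cy),(w,h),a=cv2.minAreaRect((Q[:,:2]*1000).astype(np.float32))
    if w<h: w,h,a=h,w,a+90
    return len(Q),'rect',np.round([cx,cy,w,h],1).tolist(),'long-axis deg',round((a+90)%180-90,1),'z',np.percentile(Q[:,2],[5,50,95]).round(4).tolist()
E
python3 - <<'E'
from h import *
for n in ('top','side'):
    d=np.load(f'pics/{n}0.npy')
    for nm,c,r,z0,z1 in [('cA right',(.61,-.325),.045,.015,.06),('cA right top',(.61,-.325),.045,.04,.06),('cB left',(.60,.335),.04,.015,.06),('cB top',(.60,.335),.04,.04,.06),('breaker',(.613,-.167),.06,.035,.07),('br top',(.613,-.167),.06,.054,.062),('cover slab',(.44,-.264),.08,.012,.028),('knob',(.44,-.264),.05,.045,.065),('box rim',(.452,.265),.08,.048,.06),('carton',(.636,-.02),.13,.07,.09),('bin',(.457,.026),.13,.03,.05),('binhi',(.457,.026),.13,.07,.09)]:
        print(n,nm,meas(n,d,c,r,z0,z1))
E
```

```text
top cA right (81, 'rect', [617.4, -324.7, 32.3, 30.5], 'long-axis deg', -89.2, 'z', [0.0191, 0.0386, 0.052])
top cA right top (39, 'rect', [619.0, -324.7, 30.7, 30.0], 'long-axis deg', 80.7, 'z', [0.0416, 0.0491, 0.0521])
top cB left (84, 'rect', [606.0, 342.9, 32.1, 31.4], 'long-axis deg', -0.8, 'z', [0.0181, 0.041, 0.052])
top cB top (43, 'rect', [606.3, 344.2, 31.2, 28.7], 'long-axis deg', 44.9, 'z', [0.0413, 0.0484, 0.054])
top breaker (254, 'rect', [621.3, -169.0, 76.6, 37.1], 'long-axis deg', -73.0, 'z', [0.0405, 0.0585, 0.0662])
top br top (88, 'rect', [621.2, -169.1, 47.4, 36.5], 'long-axis deg', -70.4, 'z', [0.0562, 0.0601, 0.0618])
top cover slab (607, 'rect', [443.2, -263.1, 100.1, 80.6], 'long-axis deg', 22.3, 'z', [0.017, 0.021, 0.025])
top knob (58, 'rect', [443.0, -262.2, 45.6, 13.5], 'long-axis deg', -67.6, 'z', [0.0536, 0.0571, 0.0608])
top box rim (195, 'rect', [456.5, 272.5, 100.3, 81.0], 'long-axis deg', 7.3, 'z', [0.0492, 0.0538, 0.0589])
top carton (454, 'rect', [618.3, -19.4, 209.0, 160.0], 'long-axis deg', -4.0, 'z', [0.0729, 0.0799, 0.0836])
top bin (232, 're
[... 804 characters left out ...]
ng-axis deg', -75.0, 'z', [0.0554, 0.0597, 0.0618])
side cover slab (265, 'rect', [444.3, -263.1, 99.6, 85.8], 'long-axis deg', 21.4, 'z', [0.0153, 0.0215, 0.0262])
side knob (35, 'rect', [444.3, -263.4, 49.9, 13.3], 'long-axis deg', -67.3, 'z', [0.0468, 0.0573, 0.0618])
side box rim (256, 'rect', [457.2, 271.9, 100.0, 86.1], 'long-axis deg', 7.2, 'z', [0.0492, 0.054, 0.0582])
side carton (481, 'rect', [617.1, -20.3, 212.3, 171.0], 'long-axis deg', -3.4, 'z', [0.0709, 0.0793, 0.0842])
side bin (467, 'rect', [480.8, 27.5, 202.7, 169.7], 'long-axis deg', 0.4, 'z', [0.031, 0.039, 0.0485])
side binhi (336, 'rect', [506.7, 29.5, 172.1, 152.4], 'long-axis deg', -88.8, 'z', [0.071, 0.0795, 0.0842])
```

```bash
cat >> h.py <<'E'
from scipy.spatial.transform import Rotation as Ro
def goal(x,y,z,yaw=None):
    o=get_obs(); R=Ro.from_quat(o['tool_rot']).as_matrix(); d=R.T@(np.array([x,y,z])-o['eef_pos'])*100
    y0=np.degrees(np.arctan2(R[1,0],R[0,0])); r=0 if yaw is None else (y0-yaw+90)%180-90
    print('t',round(o['clock'],2),'pos',o['eef_pos'].round(4),'yaw',round(y0,1),'q6',round(o['joint_pos'][5],2),'w',round(o['grip_width'],4),'F',o['ft_force'].round(1),'tilt',round(R[2,2],4))
    print('-> dx dy dz cm',d.round(2),'roll',round(r,1))
E
python3 - <<'E'
from h import *
goal(.6065,.3435,.13,45)
for n in ('top','side'):
    d=np.load(f'pics/{n}0.npy')
    P=cloud(n,d)
    for nm,(u,v) in dict(b1=(130,178),b2=(170,158)).items():
        c=ray('top',u,v,.05); print(n,nm,c.round(3),meas(n,d,c+[.01,0,0],.045,.015,.06))
    Q=P.reshape(-1,3)
    m=(d.reshape(-1)>0)&(Q[:,2]>.065)&(Q[:,2]<.09)&(Q[:,0]>.552)&(Q[:,0]<.75)&(abs(Q[:,1]+.02)<.1)
    print('carton',cv2.minAreaRect((Q[m,:2]*1000).astype(np.float32)))
    m=(d.reshape(-1)>0)&(Q[:,2]>.03)&(Q[:,2]<.09)&(Q[:,0]>.35)&(Q[:,0]<.550)&(abs(Q[:,1]-.025)<.1)
    print('bin',cv2.minAreaRect((Q[m,:2]*1000).astype(np.float32)))
E
```

```text
t 0.1 pos [0.1903 0.4618 0.2445] yaw 67.6 q6 1.57 w 0.0849 F [ 0.8 -0.   0. ] tilt -1.0
-> dx dy dz cm [ 4.94 42.99 11.44] roll 22.6
top b1 [0.595 0.412 0.05 ] (84, 'rect', [599.7, 419.6, 31.9, 30.7], 'long-axis deg', -73.7, 'z', [0.0175, 0.0391, 0.051])
top b2 [0.661 0.278 0.05 ] (84, 'rect', [666.1, 281.6, 31.6, 30.5], 'long-axis deg', -66.6, 'z', [0.0172, 0.0387, 0.0513])
carton ((646.4995727539062, -21.413986206054688), (160.0006866455078, 152.39678955078125), 85.96379852294922)
bin ((458.2790832519531, 29.778507232666016), (167.75148010253906, 156.86781311035156), 89.0849380493164)
side b1 [0.595 0.412 0.05 ] (172, 'rect', [600.9, 419.2, 34.3, 33.9], 'long-axis deg', 2.6, 'z', [0.0193, 0.0383, 0.0521])
side b2 [0.661 0.278 0.05 ] (141, 'rect', [667.1, 283.2, 35.6, 31.1], 'long-axis deg', -40.3, 'z', [0.0189, 0.0392, 0.0519])
carton ((646.7119750976562, -22.10350799560547), (170.9989776611328, 152.9282989501953), 86.5860595703125)
bin ((458.08074951171875, 28.321014404296875), (157.3933563232422, 173.0203857421875), 1.0106210708618164)
```

```bash
python3 -m inch '[[[6,0.5,5,1,4],[6,1,10,2,8],[6,1.5,16,3.5,12],[6,2,22,5,16],[6,2.5,28,6.5,20]]]'; python3 - <<'E'
from h import *
goal(.6065,.3435,.13,45)
E
```

```text
clock: 0.72
eef_pos: [0.4601, 0.3773, 0.1785]
tool_rot: [0.915, 0.403, -0.001, 0.001]
ft_force: [-0.4, 0.4, 0.4]
grip_width: 0.06
t 0.72 pos [0.4601 0.3773 0.1785] yaw 47.5 q6 1.43 w 0.06 F [-0.4  0.4  0.4] tilt -1.0
-> dx dy dz cm [ 7.42 13.07  4.84] roll 2.5
```

```bash
python3 -m inch '[[[6,2.5,4.4,2,1],[6,5,8.8,4,2.5],[6,7,12.4,6,2.5],[6,7.4,13.1,7.5,2.5],[6,7.4,13.1,8,2.5]]]'; python3 - <<'E'
from h import *
goal(.6065,.3435,.022,45)
E
```

```text
clock: 1.35
eef_pos: [0.6055, 0.3423, 0.096]
tool_rot: [0.924, 0.382, -0.003, 0.001]
ft_force: [-0.6, 0.3, -0.1]
grip_width: 0.0597
t 1.35 pos [0.6055 0.3423 0.096 ] yaw 45.0 q6 1.3 w 0.0597 F [-0.6  0.3 -0.1] tilt -1.0
-> dx dy dz cm [ 0.2 -0.   7.4] roll -0.0
```

```bash
python3 -m inch '[[[6,0.15,0,3.5,0],[6,0.15,0,6.8,0],[6,0.15,0,7.3,0],[0.5,0.15,0,7.4,0],[0.5,0.15,0,7.4,0]]]'; python3 -m inch '[[[0.5,0,0,0,0],[0.5,0,0,0,0],[0.5,0,0,-3,0],[0.5,0,0,-8,0],[0.5,0,0,-12,0]]]';python3 - <<'E'
from h import *
goal(.6465,.02,.15,0)
snap('side','s1')
E
```

```text
clock: 1.98
eef_pos: [0.6071, 0.3442, 0.0245]
tool_rot: [0.924, 0.383, -0.001, 0.0]
ft_force: [0.9, 0.2, -0.2]
grip_width: 0.0317
clock: 2.6
eef_pos: [0.6078, 0.3445, 0.1467]
tool_rot: [0.924, 0.382, -0.0, 0.0]
ft_force: [0.3, 0.6, -0.6]
grip_width: 0.0312
t 2.6 pos [0.6078 0.3445 0.1467] yaw 45.0 q6 1.3 w 0.0312 F [ 0.3  0.6 -0.6] tilt -1.0
-> dx dy dz cm [-20.2  25.7  -0.3] roll 45.0
```

View pics/s1.png

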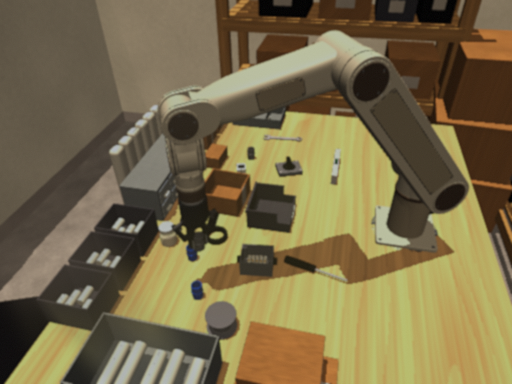

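```bash
python3 -m inch '[[[0.5,-3,3.5,0,8],[0.5,-7,8.5,0,17],[0.5,-11,13.5,0,27],[0.5,-15,18.8,0,36],[0.5,-18.5,23.5,0,45]]]'; python3 - <<'E'
from h import *
goal(.6465,.02,.045,-2)
E
```

```text
clock: 3.28
eef_pos: [0.6451, 0.0499, 0.1531]
tool_rot: [1.0, -0.003, 0.004, -0.002]
ft_force: [0.6, -0.5, -0.4]
grip_width: 0.0315
t 3.27 pos [0.6451 0.0499 0.1531] yaw -0.3 q6 1.65 w 0.0315 F [ 0.6 -0.5 -0.4] tilt -1.0
-> dx dy dz cm [ 0.06  3.04 10.8 ] roll 1.7
```

```bash
python3 -m inch '[[[0.5,0,3,1,2],[0.5,0,3,5,2],[0.5,0,3,9,2],[0.5,0,3,10.8,2],[0.5,0,3,10.8,2]]]';  python3 -m inch '[[[6,0,0,0,0],[6,0,0,0,0],[6,0,0,-3,0],[6,0,0,-8,0],[6,0,0,-12,0]]]'; python3 - <<'E'
from h import *
goal(.618,-.3245,.13,50)
E
```

```text
clock: 3.9
eef_pos: [0.6448, 0.0205, 0.0436]
tool_rot: [1.0, -0.02, 0.003, -0.002]
ft_force: [-0.1, -0.1, -0.2]
grip_width: 0.0317
clock: 4.53
eef_pos: [0.645, 0.0201, 0.1672]
tool_rot: [1.0, -0.02, 0.005, -0.002]
ft_force: [1.6, -0.6, 0.5]
grip_width: 0.0599
t 4.53 pos [0.645  0.0201 0.1672] yaw -2.3 q6 1.64 w 0.0599 F [ 1.6 -0.6  0.5] tilt -0.9999
-> dx dy dz cm [-1.35 34.56  3.55] roll -52.3
```

```bash
python3 -m inch '[[[6,-0.2,5,0,0],[6,-0.4,11,0.5,0],[6,-0.7,17,1,0],[6,-1,23,2,0],[6,-1.2,29,3,0]]]'; python3 -m inch '[[[6,-0.2,4,1,0],[6,-0.2,5.6,2.5,0],[6,-0.2,5.8,3.5,0],[6,-0.2,5.8,4,0],[6,-0.2,5.8,4,0]]]'; python3 - <<'E'
from h import *
goal(.618,-.3245,.022,-2)
E
```

```text
clock: 5.15
eef_pos: [0.6222, -0.271, 0.1375]
tool_rot: [1.0, -0.02, 0.006, -0.001]
ft_force: [0.2, -0.4, 0.0]
grip_width: 0.0604
clock: 5.78
eef_pos: [0.6187, -0.3267, 0.0969]
tool_rot: [1.0, -0.019, 0.006, -0.002]
ft_force: [0.5, 0.1, 0.9]
grip_width: 0.0601
t 5.78 pos [ 0.6187 -0.3267  0.0969] yaw -2.1 q6 1.12 w 0.0601 F [0.5 0.1 0.9] tilt -0.9999
-> dx dy dz cm [-0.16 -0.19  7.49] roll -0.1
```

```bash
python3 -m inch '[[[6,-0.15,-0.2,3.5,0],[6,-0.15,-0.2,6.8,0],[6,-0.15,-0.2,7.3,0],[0.5,-0.15,-0.2,7.4,0],[0.5,-0.15,-0.2,7.4,0]]]'; python3 -m inch '[[[0.5,0,0,0,0],[0.5,0,0,0,0],[0.5,0,0,-3,0],[0.5,0,0,-8,0],[0.5,0,0,-12,0]]]';python3 - <<'E'
from h import *
goal(.6465,-.06,.15,-2)
snap('side','s2')
E
```

```text
clock: 6.4
eef_pos: [0.6196, -0.3248, 0.0253]
tool_rot: [1.0, -0.018, 0.007, -0.001]
ft_force: [0.2, 0.5, 0.9]
grip_width: 0.0314
clock: 7.02
eef_pos: [0.618, -0.3253, 0.1475]
tool_rot: [1.0, -0.019, 0.008, -0.001]
ft_force: [0.4, 0.0, 0.7]
grip_width: 0.0313
t 7.03 pos [ 0.618  -0.3253  0.1475] yaw -2.1 q6 1.12 w 0.0313 F [0.4 0.  0.7] tilt -0.9999
-> dx dy dz cm [  1.87 -26.62  -0.17] roll -0.1
```

View pics/s2.png

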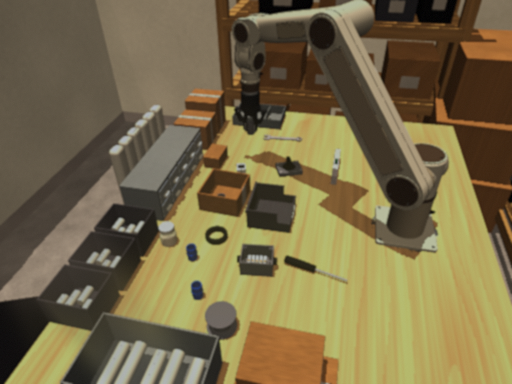

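```bash
python3 -m inch '[[[0.5,0.3,-4,-0.3,0],[0.5,0.8,-10,-0.3,0],[0.5,1.2,-16,-0.3,0],[0.5,1.5,-22,-0.3,0],[0.5,1.9,-26.7,-0.3,0]]]'; python3 - <<'E'
from h import *
goal(.6465,-.06,.045,-2)
p,d=snap('top','t3')
E
```

```text
clock: 7.7
eef_pos: [0.6492, -0.0581, 0.1576]
tool_rot: [1.0, -0.018, 0.013, 0.001]
ft_force: [0.5, -0.2, 0.2]
grip_width: 0.0317
t 7.7 pos [ 0.6492 -0.0581  0.1576] yaw -2.1 q6 1.52 w 0.0317 F [ 0.5 -0.2  0.2] tilt -0.9997
-> dx dy dz cm [-0.55  0.17 11.25] roll -0.1
```

View pics/t3.png

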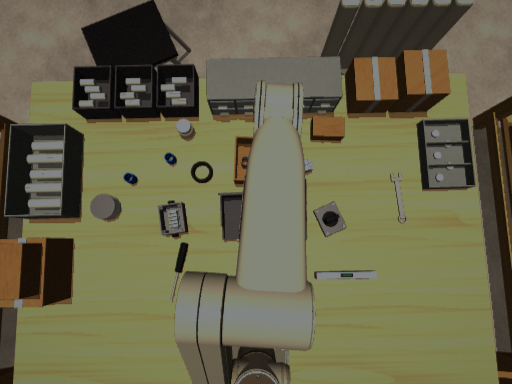

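```bash
python3 -m inch '[[[0.5,-0.5,0.2,3,0],[0.5,-0.5,0.2,7,0],[0.5,-0.5,0.2,10,0],[0.5,-0.5,0.2,11.2,0],[0.5,-0.5,0.2,11.2,0]]]';  python3 -m inch '[[[6,0,0,0,0],[6,0,0,0,0],[6,0,0,-3,0],[6,0,0,-8,0],[6,0,0,-12,0]]]'; python3 - <<'E'
from h import *
goal(.6212,-.1692,.14,18.5)
E
```

```text
clock: 8.38
eef_pos: [0.6473, -0.0537, 0.0449]
tool_rot: [1.0, -0.015, 0.012, -0.001]
ft_force: [-0.3, -0.0, -0.0]
grip_width: 0.0314
clock: 9.0
eef_pos: [0.6451, -0.054, 0.1681]
tool_rot: [1.0, -0.015, 0.014, -0.001]
ft_force: [0.2, -0.7, -0.1]
grip_width: 0.06
t 9.0 pos [ 0.6451 -0.054   0.1681] yaw -1.7 q6 1.52 w 0.06 F [ 0.2 -0.7 -0.1] tilt -0.9996
-> dx dy dz cm [-2.12 11.59  2.72] roll -20.2
```

```bash
python3 -m inch '[[[6,-0.7,4,0,-6],[6,-1.4,8,0.5,-12],[6,-2.1,11.6,1.5,-18],[6,-2.1,11.6,2.7,-20.2],[6,-2.1,11.6,2.7,-20.2]]]'; python3 - <<'E'
from h import *
goal(.6212,-.1692,.03,18.5); print(get_obs()['tool_rot'].round(4))
E
```

```text
clock: 9.62
eef_pos: [0.6208, -0.1699, 0.1402]
tool_rot: [0.987, 0.16, 0.014, 0.001]
ft_force: [-0.5, 0.4, 0.4]
grip_width: 0.0601
t 9.62 pos [ 0.6208 -0.1699  0.1402] yaw 18.4 q6 0.98 w 0.0601 F [-0.5  0.4  0.4] tilt -0.9996
-> dx dy dz cm [-0.23 -0.13 11.02] roll -0.1
[0.9871 0.1598 0.0135 0.0015]
```

```bash
python3 -m inch '[[[6,-0.2,-0.1,5,0],[6,-0.2,-0.1,9.5,0],[6,-0.2,-0.1,11,0],[0.5,-0.2,-0.1,11.1,0],[0.5,-0.2,-0.1,11.1,0]]]'; python3 -m inch '[[[0.5,0,0,0,0],[0.5,0,0,0,0],[0.5,0,0,-4,0],[0.5,0,0,-9,0],[0.5,0,0,-14,0]]]';python3 - <<'E'
from h import *
goal(.458,.028,.17,0);print(get_obs()['tool_rot'].round(4))
snap('side','s4')
E
```

```text
clock: 10.25
eef_pos: [0.6232, -0.1696, 0.0314]
tool_rot: [0.987, 0.16, 0.015, 0.002]
ft_force: [0.7, -0.1, -1.6]
grip_width: 0.0358
clock: 10.88
eef_pos: [0.6187, -0.1696, 0.1729]
tool_rot: [0.987, 0.16, 0.015, 0.002]
ft_force: [1.3, 0.5, -2.9]
grip_width: 0.0355
t 10.88 pos [ 0.6187 -0.1696  0.1729] yaw 18.4 q6 0.98 w 0.0355 F [ 1.3  0.5 -2.9] tilt -0.9995
-> dx dy dz cm [ -9.01 -23.82  -0.18] roll 18.4
[0.987  0.1599 0.015  0.0021]
```

View pics/s4.png

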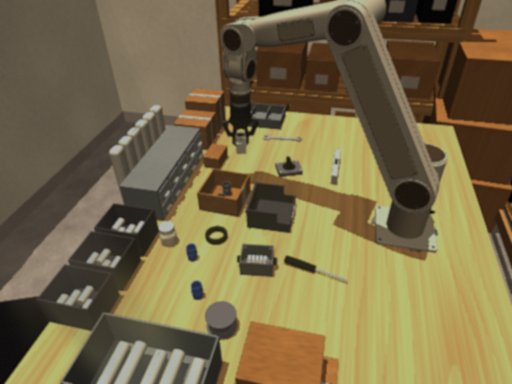

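```bash
python3 -m inch '[[[0.5,-1.5,-4,0,3],[0.5,-3.8,-10,0,8],[0.5,-6,-16,0,13],[0.5,-8,-21.5,0,18],[0.5,-9,-23.8,0,18.4]]]'; python3 - <<'E'
from h import *
goal(.455,.028,.043,0);print(get_obs()['tool_rot'].round(4))
E
```

```text
clock: 11.55
eef_pos: [0.4592, 0.0288, 0.1745]
tool_rot: [1.0, 0.001, 0.021, 0.001]
ft_force: [0.7, 0.2, -2.2]
grip_width: 0.0357
t 11.55 pos [0.4592 0.0288 0.1745] yaw 0.1 q6 1.63 w 0.0357 F [ 0.7  0.2 -2.2] tilt -0.9991
-> dx dy dz cm [-0.97  0.05 13.12] roll 0.1
[0.9998 0.001  0.0212 0.0012]
```

```bash
python3 -m inch '[[[0.5,-0.3,0,4,0],[0.5,-0.6,0,9,0],[0.5,-0.9,0,12.5,0],[0.5,-0.9,0,13.1,0],[0.5,-0.9,0,13.1,0]]]';  python3 -m inch '[[[6,0,0,0,0],[6,0,0,0,0],[6,0,0,-3,0],[6,0,0,-8,0],[6,0,0,-13,0]]]'; python3 - <<'E'
from h import *
goal(.4435,-.2628,.18,22.3);print(get_obs()['tool_rot'].round(4))
E
```

```text
clock: 12.18
eef_pos: [0.4565, 0.0284, 0.044]
tool_rot: [1.0, 0.001, 0.022, 0.001]
ft_force: [-0.4, 0.5, -0.9]
grip_width: 0.0354
clock: 12.8
eef_pos: [0.4509, 0.0287, 0.1761]
tool_rot: [1.0, 0.001, 0.022, 0.001]
ft_force: [-0.0, -0.8, -0.2]
grip_width: 0.0603
t 12.8 pos [0.4509 0.0287 0.1761] yaw 0.1 q6 1.64 w 0.0603 F [-0.  -0.8 -0.2] tilt -0.999
-> dx dy dz cm [-0.77 29.15 -0.36] roll -22.2
[9.997e-01 9.000e-04 2.240e-02 1.100e-03]
```

```bash
python3 -m inch '[[[6,-0.2,5,0,-4],[6,-0.4,11,0,-9],[6,-0.6,17,0,-14],[6,-0.7,23,0,-19],[6,-0.8,28.6,0,-22.2]]]'; python3 - <<'E'
from h import *
goal(.4435,-.2628,.18,22.3);print(get_obs()['tool_rot'].round(4))
snap('top','t5')
E
```

```text
clock: 13.42
eef_pos: [0.4436, -0.2597, 0.1778]
tool_rot: [0.981, 0.194, 0.023, 0.006]
ft_force: [0.6, -0.6, -0.0]
grip_width: 0.06
t 13.43 pos [ 0.4436 -0.2597  0.1778] yaw 22.4 q6 0.64 w 0.06 F [ 0.6 -0.6 -0. ] tilt -0.9989
-> dx dy dz cm [-0.12  0.29 -0.22] roll 0.1
[0.9807 0.1941 0.0229 0.0063]
```

View pics/t5.png

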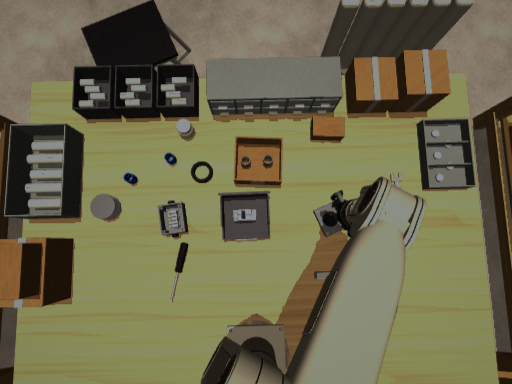

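```bash
cat >> h.py <<'E'
def tilt():
    o=get_obs(); z=Ro.from_quat(o['tool_rot']).as_matrix()[:,2]; q=o['joint_pos'][0]
    print('tilt deg radial',round(np.degrees(z[0]*np.cos(q)+z[1]*np.sin(q)),2),'tang',round(np.degrees(-z[0]*np.sin(q)+z[1]*np.cos(q)),2),'z',o['eef_pos'].round(4),'q',o['joint_pos'].round(3),'qd',np.abs(o['joint_vel']).max().round(2))
E
python3 -c "from h import *;tilt()"
python3 -m inch '[[[6,0,0,-2,0],[6,0,0,-3,0],[6,0,0,-3,0],[6,0,0,0,0],[6,0,0,5,0]]]';python3 -c "from h import *;tilt()"
python3 -m inch '[[[6,0,0,0,0],[6,0,0,0,0],[6,0,0,0,0],[6,0,0,0,0],[6,0,0,0,0]]]';python3 -c "from h import *;tilt()"
```

```text
tilt deg radial 2.64 tang 0.95 z [ 0.4437 -0.2663  0.1779] q [-0.55   0.28  -0.124  1.121  0.017  0.635] qd 0.23
clock: 14.1
eef_pos: [0.4478, -0.2667, 0.1287]
tool_rot: [0.981, 0.192, 0.025, 0.011]
ft_force: [0.9, -0.1, -0.1]
grip_width: 0.0598
tilt deg radial 2.94 tang 0.95 z [ 0.4478 -0.2667  0.1287] q [-0.546  0.327 -0.197  0.995  0.017  0.637] qd 0.99
clock: 14.72
eef_pos: [0.4482, -0.267, 0.1296]
tool_rot: [0.981, 0.192, 0.025, 0.012]
ft_force: [0.1, -0.1, -1.1]
grip_width: 0.0599
tilt deg radial 3.04 tang 0.95 z [ 0.4482 -0.267   0.1296] q [-0.547  0.325 -0.197  0.996  0.017  0.637] qd 0.01
```

```bash
python3 -c "
from h import *;goal(.27,-.07,.20)"
```

```text
t 14.72 pos [ 0.4482 -0.267   0.1296] yaw 22.2 q6 0.64 w 0.0599 F [ 0.1 -0.1 -1.1] tilt -0.9985
-> dx dy dz cm [ -8.72 -24.72  -8.26] roll 0
```

```bash
python3 -m inch '[[[6,-1.5,-4,-2,0],[6,-3.5,-9.5,-4,0],[6,-5.5,-15.5,-6,0],[6,-7.2,-20.5,-8,0],[6,-8.7,-24.7,-8.3,0]]]'; python3 -c "from h import *;tilt();goal(.17,-.0425,.20)"
```

```text
clock: 15.35
eef_pos: [0.2695, -0.0692, 0.2018]
tool_rot: [0.981, 0.192, 0.027, 0.012]
ft_force: [0.0, 0.6, 0.4]
grip_width: 0.0599
tilt deg radial 3.38 tang 0.05 z [ 0.2695 -0.0692  0.2018] q [-2.520e-01 -2.350e-01 -5.890e-01  1.157e+00  1.000e-03  9.320e-01] qd 0.67
t 15.35 pos [ 0.2695 -0.0692  0.2018] yaw 22.2 q6 0.93 w 0.0599 F [0.  0.6 0.4] tilt -0.9983
-> dx dy dz cm [-8.2  -6.22 -0.43] roll 0
```

```bash
python3 -m inch '[[[6,-3,-2.3,0,0],[6,-6,-4.6,0,0],[6,-8.2,-6.2,0,0],[6,-8.2,-6.2,0,0],[6,-8.2,-6.2,0,0]]]'; python3 -c "from h import *;tilt()"
```

```text
clock: 15.98
eef_pos: [0.1714, -0.0431, 0.1963]
tool_rot: [0.981, 0.192, 0.028, 0.013]
ft_force: [0.8, -0.8, 0.7]
grip_width: 0.0601
tilt deg radial 3.52 tang 0.03 z [ 0.1714 -0.0431  0.1963] q [-2.470e-01 -4.800e-01 -7.370e-01  1.252e+00  1.000e-03  9.370e-01] qd 0.02
```

```bash
python3 -c "from h import *;goal(.19,-.0475,.07)"; 
```

```text
t 15.97 pos [ 0.1714 -0.0431  0.1963] yaw 22.2 q6 0.94 w 0.0601 F [ 0.8 -0.8  0.7] tilt -0.9981
-> dx dy dz cm [ 0.93  0.66 12.72] roll 0
```

```bash
python3 -m inch '[[[6,0.3,0.2,3,0],[6,0.6,0.4,6,0],[6,0.9,0.6,9,0],[6,0.9,0.6,12,0],[6,0.9,0.6,12.7,0]]]'; python3 -c "from h import *;tilt();goal(.17,-.0425,.05)"
```

```text
clock: 16.6
eef_pos: [0.1888, -0.0469, 0.0691]
tool_rot: [0.981, 0.192, 0.026, 0.012]
ft_force: [0.0, -0.3, 0.0]
grip_width: 0.0598
tilt deg radial 3.29 tang 0.02 z [ 0.1888 -0.0469  0.0691] q [-0.244 -0.248 -0.993  0.768  0.     0.94 ] qd 0.21
t 16.6 pos [ 0.1888 -0.0469  0.0691] yaw 22.2 q6 0.94 w 0.0598 F [ 0.  -0.3  0. ] tilt -0.9984
-> dx dy dz cm [-1.66 -1.18  1.79] roll 0
```

```bash
python3 -m inch '[[[6,-1,-0.8,1,0],[6,-2,-1.5,2,0],[6,-3,-2.2,2.5,0],[6,-4,-3,2.5,0],[6,-4,-3,2.5,0]]]'; python3 -c "from h import *;tilt();goal(.17,-.0425,.05)"
```

```text
clock: 17.23
eef_pos: [0.1496, -0.0365, 0.0525]
tool_rot: [0.981, 0.192, 0.023, 0.011]
ft_force: [1.3, -0.3, -0.3]
grip_width: 0.0596
tilt deg radial 2.96 tang 0.0 z [ 0.1496 -0.0365  0.0525] q [-0.239 -0.315 -1.085  0.748  0.     0.945] qd 0.03
t 17.23 pos [ 0.1496 -0.0365  0.0525] yaw 22.2 q6 0.95 w 0.0596 F [ 1.3 -0.3 -0.3] tilt -0.9987
-> dx dy dz cm [1.65 1.32 0.36] roll 0
```

```bash
python3 -m inch '[[[6,-0.3,-0.2,0.5,0],[6,-0.5,-0.4,1,0],[6,-0.8,-0.6,1,0],[6,-0.8,-0.6,1,0],[6,-0.8,-0.6,1,0]]]'; python3 -c "from h import *;tilt();goal(.17,-.0425,.05)"
```

```text
clock: 17.85
eef_pos: [0.1467, -0.0356, 0.0517]
tool_rot: [0.981, 0.192, 0.02, 0.009]
ft_force: [-1.2, 0.1, 0.6]
grip_width: 0.0604
tilt deg radial 2.54 tang -0.0 z [ 0.1467 -0.0356  0.0517] q [-0.238 -0.313 -1.087  0.753 -0.     0.946] qd 0.0
t 17.85 pos [ 0.1467 -0.0356  0.0517] yaw 22.2 q6 0.95 w 0.0604 F [-1.2  0.1  0.6] tilt -0.999
-> dx dy dz cm [1.89 1.52 0.28] roll 0
```

```bash
python3 -m inch '[[[6,-1,-0.8,1,0],[6,-2,-1.5,1,0],[6,-2.5,-1.9,1,0],[6,-2.5,-1.9,1,0],[6,-2.5,-1.9,1,0]]]'; python3 -c "from h import *;tilt();goal(.17,-.0425,.05)"
```

```text
clock: 18.48
eef_pos: [0.1282, -0.0302, 0.0605]
tool_rot: [0.981, 0.192, 0.015, 0.007]
ft_force: [-0.2, -0.9, 1.0]
grip_width: 0.06
tilt deg radial 1.85 tang -0.02 z [ 0.1282 -0.0302  0.0605] q [-0.23  -0.384 -1.087  0.836 -0.     0.954] qd 0.01
t 18.48 pos [ 0.1282 -0.0302  0.0605] yaw 22.2 q6 0.95 w 0.06 F [-0.2 -0.9  1. ] tilt -0.9995
-> dx dy dz cm [3.38 2.7  1.19] roll 0
```

```bash
python3 -m inch '[[[6,0.8,0.6,1,0],[6,1,0.8,2,0],[6,1,0.8,3,0],[6,1,0.8,3,0],[6,1,0.8,3,0]]]'; python3 -c "from h import *;tilt();goal(.17,-.0425,.05)"
```

```text
clock: 19.1
eef_pos: [0.1497, -0.036, 0.0428]
tool_rot: [0.981, 0.192, 0.01, 0.005]
ft_force: [-0.7, -0.3, -0.7]
grip_width: 0.0599
tilt deg radial 1.23 tang -0.01 z [ 0.1497 -0.036   0.0428] q [-0.236 -0.252 -1.087  0.714 -0.     0.949] qd 0.01
t 19.1 pos [ 0.1497 -0.036   0.0428] yaw 22.2 q6 0.95 w 0.0599 F [-0.7 -0.3 -0.7] tilt -0.9998
-> dx dy dz cm [ 1.64  1.37 -0.67] roll 0
```

```bash
python3 -m inch '[[[6,-1,-0.8,0.5,0],[6,-2,-1.5,1,0],[6,-3.2,-2.4,1,0],[6,-3.2,-2.4,1,0],[6,-3.2,-2.4,1,0]]]'; python3 -c "from h import *;tilt()"; python3 -m inch '[[[6,1.2,0.9,1,0],[6,1.4,1.1,2,0],[6,1.4,1.1,3,0],[6,1.4,1.1,3,0],[6,1.4,1.1,3,0]]]'; python3 -c "from h import *;tilt()"
```

```text
clock: 19.73
eef_pos: [0.126, -0.0293, 0.0559]
tool_rot: [0.981, 0.192, 0.003, 0.002]
ft_force: [0.4, 0.4, -1.1]
grip_width: 0.0594
tilt deg radial 0.42 tang -0.02 z [ 0.126  -0.0293  0.0559] q [-0.228 -0.348 -1.087  0.825 -0.     0.956] qd 0.02
clock: 20.35
eef_pos: [0.1503, -0.0359, 0.0351]
tool_rot: [0.981, 0.192, -0.001, -0.0]
ft_force: [0.5, 0.4, 0.8]
grip_width: 0.0602
tilt deg radial -0.1 tang -0.02 z [ 0.1503 -0.0359  0.0351] q [-0.234 -0.201 -1.087  0.687 -0.     0.95 ] qd 0.01
```

```bash
python3 -m inch '[[[6,-0.5,-0.4,0.2,0],[6,-1,-0.8,0.4,0],[6,-1.2,-0.9,0.4,0],[6,-1.2,-0.9,0.4,0],[6,-1.2,-0.9,0.4,0]]]'; python3 -c "from h import *;tilt();goal(.27,-.10,.18,22.3)"
```

```text
clock: 20.98
eef_pos: [0.1425, -0.0337, 0.0397]
tool_rot: [0.981, 0.192, -0.004, -0.002]
ft_force: [0.4, -0.3, -0.9]
grip_width: 0.0602
tilt deg radial -0.48 tang -0.02 z [ 0.1425 -0.0337  0.0397] q [-0.232 -0.231 -1.087  0.723 -0.     0.952] qd 0.0
t 20.98 pos [ 0.1425 -0.0337  0.0397] yaw 22.2 q6 0.95 w 0.0602 F [ 0.4 -0.3 -0.9] tilt -1.0
-> dx dy dz cm [  9.21  10.88 -14.14] roll -0.1
```

```bash
python3 -m inch '[[[6,1.5,2,-3,0],[6,4,4.5,-6.5,0],[6,6.5,7.5,-10,0],[6,8.5,10,-13,0],[6,9.2,10.9,-14.1,0]]]'; python3 -c "from h import *;tilt();goal(.4436,-.2628,.13,22.3)"
```

```text
clock: 21.6
eef_pos: [0.2727, -0.1015, 0.1813]
tool_rot: [0.981, 0.192, -0.002, -0.001]
ft_force: [-0.2, 0.3, 0.0]
grip_width: 0.0605
tilt deg radial -0.26 tang -0.08 z [ 0.2727 -0.1015  0.1813] q [-3.550e-01 -1.330e-01 -5.680e-01  1.141e+00 -1.000e-03  8.300e-01] qd 0.27
t 21.6 pos [ 0.2727 -0.1015  0.1813] yaw 22.1 q6 0.83 w 0.0605 F [-0.2  0.3  0. ] tilt -1.0
-> dx dy dz cm [ 9.78 21.38  5.04] roll -0.2
```

```bash
python3 -m inch '[[[4,2,4,1,0],[4,4.5,9.5,2,0],[4,7,15,3,0],[4,9,19.5,4,-0.2],[4,9.8,21.4,5,-0.2]]]'; python3 -c "from h import *;tilt();goal(.4436,-.2628,.04,22.3)"
```

```text
clock: 22.22
eef_pos: [0.4457, -0.2649, 0.1291]
tool_rot: [0.981, 0.193, -0.002, -0.001]
ft_force: [-1.2, 0.6, -0.3]
grip_width: 0.0397
tilt deg radial -0.24 tang -0.13 z [ 0.4457 -0.2649  0.1291] q [-0.535  0.36  -0.145  1.07  -0.002  0.647] qd 0.34
t 22.23 pos [ 0.4457 -0.2649  0.1291] yaw 22.3 q6 0.65 w 0.0397 F [-1.2  0.6 -0.3] tilt -1.0
-> dx dy dz cm [-0.08 -0.25  8.91] roll -0.0
```

```bash
python3 -m inch '[[[4,-0.1,-0.2,3.5,0],[4,-0.1,-0.2,6.5,0],[4,-0.1,-0.2,8.5,0],[4,-0.1,-0.2,8.9,0],[4,-0.1,-0.2,8.9,0]]]'; python3 -c "from h import *;tilt();goal(.4436,-.2628,.04,22.3)"
```

```text
clock: 22.85
eef_pos: [0.4437, -0.2634, 0.0401]
tool_rot: [0.981, 0.193, -0.002, -0.001]
ft_force: [0.7, -0.5, 0.4]
grip_width: 0.0403
tilt deg radial -0.26 tang -0.13 z [ 0.4437 -0.2634  0.0401] q [-0.535  0.458 -0.262  0.855 -0.002  0.648] qd 0.02
t 22.85 pos [ 0.4437 -0.2634  0.0401] yaw 22.3 q6 0.65 w 0.0403 F [ 0.7 -0.5  0.4] tilt -1.0
-> dx dy dz cm [ 0.02 -0.06  0.01] roll -0.0
```

```bash
python3 -m inch '[[[0.3,0,0,0,0],[0.3,0,0,0,0],[0.3,0,0,0,0],[0.3,0,0,0,0],[0.3,0,0,0,0]]]'; python3 -c "from h import *;tilt()"; python3 -m inch '[[[0.3,0,0,-2,0],[0.3,0,0,-6,0],[0.3,0,0,-10,0],[0.3,0,0,-14,0],[0.3,0,0,-16,0]]]'; python3 - <<'E'
from h import *
tilt();goal(.4568,.2722,.20,7.25)
for n in ('top','side'):
  p,d=snap(n,n+'6')
  e=get_obs()['eef_pos']; b=e[2]-.04
  print(n,meas(n,d,e,.085,b-.004,b+.028)); print(n,meas(n,d,e,.05,b-.03,b+.026))
E
```

```text
clock: 23.48
eef_pos: [0.4445, -0.264, 0.0413]
tool_rot: [0.981, 0.193, -0.001, 0.0]
ft_force: [-1.2, -0.1, 5.6]
grip_width: 0.0131
tilt deg radial -0.11 tang -0.13 z [ 0.4445 -0.264   0.0413] q [-0.535  0.457 -0.261  0.855 -0.002  0.648] qd 0.0
clock: 24.1
eef_pos: [0.4456, -0.2641, 0.2035]
tool_rot: [0.981, 0.193, -0.0, 0.001]
ft_force: [-0.5, 0.4, -2.2]
grip_width: 0.0134
tilt deg radial 0.06 tang -0.12 z [ 0.4456 -0.2641  0.2035] q [-0.534  0.297 -0.03   1.243 -0.002  0.648] qd 0.37
t 24.1 pos [ 0.4456 -0.2641  0.2035] yaw 22.3 q6 0.65 w 0.0134 F [-0.5  0.4 -2.2] tilt -1.0
-> dx dy dz cm [ 21.35 -49.21   0.22] roll 15.0
top (455, 'rect', [441.5, -251.2, 99.9, 55.1], 'long-axis deg', 23.1, 'z', [0.1749, 0.1828, 0.1864])
top (380, 'rect', [438.7, -249.6, 98.4, 52.9], 'long-axis deg', 27.9, 'z', [0.1779, 0.1829, 0.1865])
side (329, 'rect', [446.0, -262.9, 102.3, 87.3], 'long-axis deg', 20.0, 'z', [0.1702, 0.1845, 0.189])
side (243, 'rect', [445.7, -260.6, 97.3, 80.9], 'long-axis deg', 14.2, 'z', [0.1706, 0.1849, 0.1888])
```

View pics/side6.png

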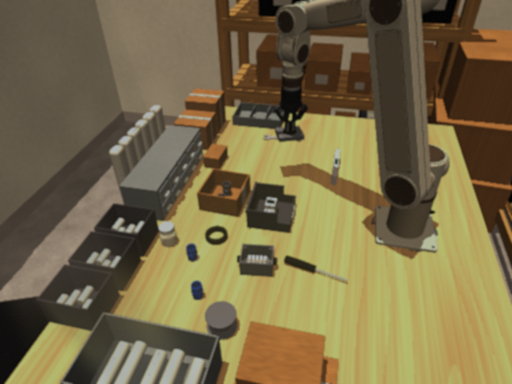

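```bash
python3 -m inch '[[[0.3,1,-2.3,0,1],[0.3,2.5,-5.8,0,2],[0.3,4.5,-10.4,0,3.5],[0.3,6.5,-15,0,5],[0.3,8.5,-19.6,0,6.5]]]'; python3 -c "from h import *;tilt();goal(.4568,.2722,.20,7.25)"
```

```text
clock: 24.82
eef_pos: [0.4494, -0.0493, 0.2012]
tool_rot: [0.991, 0.136, -0.001, 0.001]
ft_force: [2.2, 0.2, -1.0]
grip_width: 0.0129
tilt deg radial -0.05 tang -0.18 z [ 0.4494 -0.0493  0.2012] q [-0.107  0.173 -0.198  1.201 -0.003  1.19 ] qd 1.07
t 24.82 pos [ 0.4494 -0.0493  0.2012] yaw 15.7 q6 1.19 w 0.0129 F [ 2.2  0.2 -1. ] tilt -1.0
-> dx dy dz cm [ 9.400e+00 -3.075e+01  3.000e-02] roll 8.4
```

```bash
python3 -m inch '[[[0.3,1.5,-4.6,0,1],[0.3,3,-9.5,0,2.5],[0.3,4.5,-14.5,0,4],[0.3,6,-19.5,0,5.5],[0.3,7.3,-23.7,0,7]]]'; python3 -m inch '[[[0.3,0.9,-3,0,0.5],[0.3,1.6,-5.2,0,1],[0.3,2,-6.6,0,1.4],[0.3,2,-6.8,0,1.4],[0.3,2,-6.8,0,1.4]]]'; python3 -c "from h import *;tilt();goal(.4568,.2722,.20,7.25)"
```

```text
clock: 25.45
eef_pos: [0.4544, 0.2002, 0.1987]
tool_rot: [0.997, 0.076, -0.002, 0.002]
ft_force: [1.6, -0.9, -1.3]
grip_width: 0.0135
clock: 26.08
eef_pos: [0.4636, 0.2697, 0.1979]
tool_rot: [0.998, 0.063, -0.003, 0.002]
ft_force: [-0.2, -0.0, -2.1]
grip_width: 0.0131
tilt deg radial -0.38 tang -0.11 z [0.4636 0.2697 0.1979] q [ 0.528  0.342  0.018  1.254 -0.002  1.972] qd 0.01
t 26.07 pos [0.4636 0.2697 0.1979] yaw 7.3 q6 1.97 w 0.0131 F [-0.2 -0.  -2.1] tilt -1.0
-> dx dy dz cm [-0.65 -0.34 -0.21] roll 0.0
```

```bash
python3 -m inch '[[[0.3,-0.3,-0.2,1.5,0],[0.3,-0.6,-0.3,3.5,0],[0.3,-0.6,-0.3,5.5,0],[0.3,-0.6,-0.3,6.8,0],[0.3,-0.6,-0.3,6.8,0]]]'; python3 - <<'E'
from h import *
tilt();goal(.4568,.2722,.1113,7.25)
for n in ('top','side'):
  p,d=snap(n,n+'7')
  e=get_obs()['eef_pos']; b=e[2]-.0413
  print(n,'top face',meas(n,d,e,.085,b+.013,b+.027),'\n body',meas(n,d,e,.085,b-.004,b+.027))
  P=cloud(n,d).reshape(-1,3)
  m=(d.reshape(-1)>0)&(np.hypot(*(P[:,:2]-e[:2]).T)<.07)&(abs(P[:,2]-b-.02)<.006)&(np.hypot(*(P[:,:2]-e[:2]).T)>.03)
  Q=P[m]; A=np.c_[Q[:,:2]-e[:2],np.ones(len(Q))]; c=np.linalg.lstsq(A,Q[:,2],rcond=None)[0]; print('plane slope deg',np.degrees(c[:2]).round(2),'z top',c[2].round(4),len(Q))
  c=cv2.imread(f'pics/{n}7.png'); u,v=map(int,proj(n,[.457,.272,.07])); cv2.imwrite(f'pics/{n}7z.png',cv2.resize(c[max(v-50,0):v+50,u-60:u+60],None,fx=5,fy=5,interpolation=cv2.INTER_CUBIC))
E
```

```text
clock: 26.7
eef_pos: [0.4564, 0.2705, 0.1291]
tool_rot: [0.998, 0.063, -0.004, 0.003]
ft_force: [-1.1, -0.7, -2.4]
grip_width: 0.0127
tilt deg radial -0.52 tang -0.11 z [0.4564 0.2705 0.1291] q [ 0.536  0.385 -0.107  1.088 -0.002  1.981] qd 0.03
t 26.7 pos [0.4564 0.2705 0.1291] yaw 7.2 q6 1.98 w 0.0127 F [-1.1 -0.7 -2.4] tilt -1.0
-> dx dy dz cm [ 0.08 -0.17  1.77] roll -0.0
top top face (380, 'rect', [456.9, 268.9, 99.7, 77.7], 'long-axis deg', 6.4, 'z', [0.1051, 0.1086, 0.1121]) 
 body (403, 'rect', [456.8, 268.9, 99.7, 77.7], 'long-axis deg', 6.4, 'z', [0.0993, 0.1084, 0.112])
plane slope deg [-0.11  0.36] z top 0.1083 285
side top face (546, 'rect', [458.5, 269.9, 100.2, 85.2], 'long-axis deg', 9.2, 'z', [0.1049, 0.11, 0.1134]) 
 body (636, 'rect', [458.2, 269.8, 99.9, 86.2], 'long-axis deg', 7.6, 'z', [0.0953, 0.1095, 0.1132])
plane slope deg [ 0.14 -1.14] z top 0.1096 403
```

View pics/top7z.png

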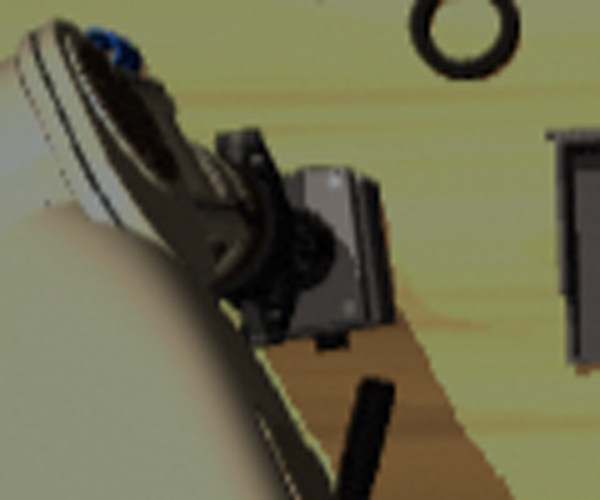

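View pics/side7z.png

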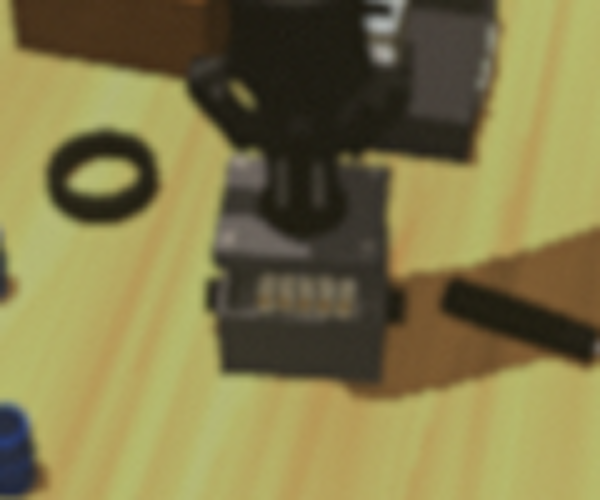

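```bash
python3 -m inch '[[[0.3,0,-0.1,0.6,0],[0.3,0,-0.2,1.2,0],[0.3,0,-0.2,1.7,0],[0.3,0,-0.2,1.85,0],[0.3,0,-0.2,1.85,0]]]'; python3 - <<'E'
from h import *
tilt()
for n in ('top','side'):
  p,d=snap(n,n+'8')
  e=get_obs()['eef_pos']; b=e[2]-.0413
  print(n,'top face',meas(n,d,e,.085,b+.013,b+.027))
  c=cv2.imread(f'pics/{n}8.png'); u,v=map(int,proj(n,[.457,.272,.07])); cv2.imwrite(f'pics/{n}8z.png',cv2.resize(c[max(v-50,0):v+50,u-60:u+60],None,fx=5,fy=5,interpolation=cv2.INTER_CUBIC))
goal(.4564,.2725,.1113,7.25)
E
```

```text
clock: 27.42
eef_pos: [0.457, 0.2733, 0.1118]
tool_rot: [0.998, 0.063, -0.002, 0.002]
ft_force: [-0.3, 1.1, -1.8]
grip_width: 0.0127
tilt deg radial -0.36 tang -0.11 z [0.457  0.2733 0.1118] q [ 0.54   0.403 -0.129  1.045 -0.002  1.984] qd 0.01
top top face (364, 'rect', [457.7, 272.5, 100.5, 79.3], 'long-axis deg', 7.2, 'z', [0.0872, 0.0911, 0.0951])
side top face (552, 'rect', [458.2, 273.9, 101.2, 85.2], 'long-axis deg', 11.0, 'z', [0.0871, 0.0919, 0.0953])
t 27.52 pos [0.4572 0.2734 0.1121] yaw 7.2 q6 1.98 w 0.0134 F [-0.5 -0.7 -1.5] tilt -1.0
-> dx dy dz cm [-0.09  0.08  0.08] roll -0.0
```

View pics/top8z.png

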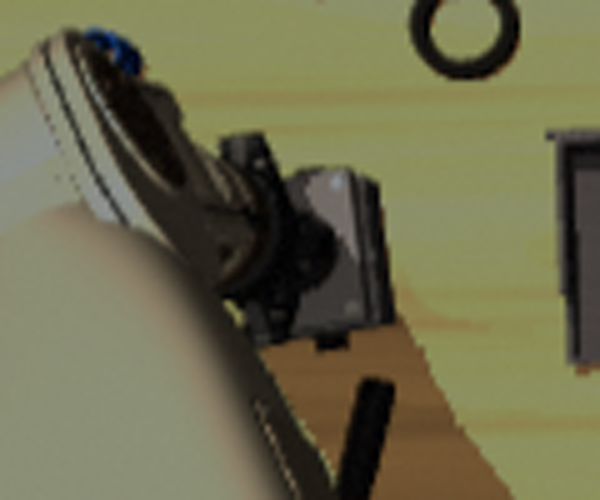

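View pics/side8z.png

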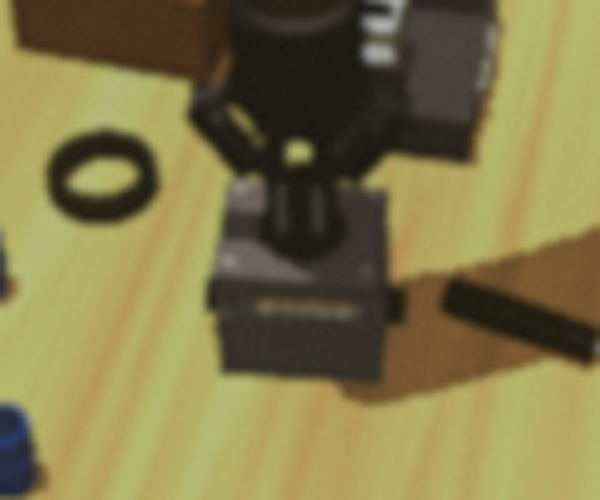

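View pics/top8.png

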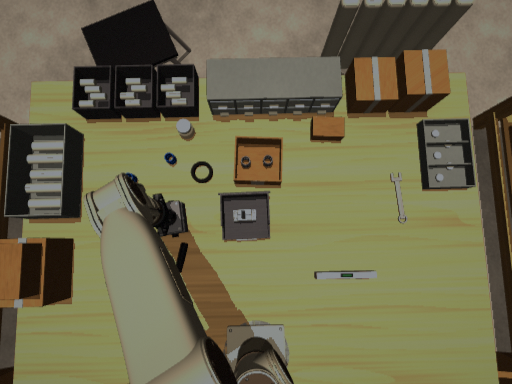

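```bash
python3 -m inch '[[[0.3,-0.1,0.1,0.15,0],[0.3,-0.1,0.1,0.15,0],[0.3,-0.1,0.1,0.15,0],[0.3,-0.1,0.1,0.15,0],[0.3,-0.1,0.1,0.15,0]]]'; python3 - <<'E'
from h import *
tilt()
for n in ('top','side'):
  p,d=snap(n,n+'9'); e=get_obs()['eef_pos']; b=e[2]-.0413
  print(n,'top face',meas(n,d,e,.085,b+.013,b+.027))
goal(.4564,.2725,.1113,7.25)
E
```

```text
clock: 28.15
eef_pos: [0.4564, 0.2723, 0.1107]
tool_rot: [0.998, 0.063, -0.002, 0.002]
ft_force: [0.2, -0.4, -1.6]
grip_width: 0.013
tilt deg radial -0.31 tang -0.11 z [0.4564 0.2723 0.1107] q [ 0.539  0.402 -0.134  1.04  -0.002  1.984] qd 0.0
top top face (365, 'rect', [457.3, 270.2, 100.2, 76.9], 'long-axis deg', 6.1, 'z', [0.0859, 0.0899, 0.0931])
side top face (546, 'rect', [457.3, 272.8, 99.7, 82.5], 'long-axis deg', 7.8, 'z', [0.0858, 0.0905, 0.0941])
t 28.25 pos [0.4563 0.2723 0.1106] yaw 7.2 q6 1.98 w 0.0132 F [-0.2  0.6 -2.2] tilt -1.0
-> dx dy dz cm [ 0.01 -0.02 -0.07] roll -0.0
```

Centred within about 1 mm, gap about 15 mm, no contact force. Handing in.

```bash
python3 -c "
from h import *; ticket.job_done(); tilt(); print(get_obs()['clock'])"
```

```text
the job is handed in; nothing more can be done
the job is handed in; nothing more can be done
```

I put both grey couplings in the cardboard carton, then the breaker in the low-front bin. I then carried the cover over the bins, with its underside about 16 cm above the bench. The job was handed in at about 28 s with the arm still holding the cover over the junction box.

- **Sorting:** the last top picture shows both couplings standing in the carton and the breaker in the bin. The blue look-alikes and the other items that can be seen are where they were.
- **Cover position:** the gap is about 15 mm (14.4–15.5 mm by arm reading and the two cameras). The cover is centred within about 1–2 mm. Its yaw is 7.2° by the arm, against 7.3° measured for the box. The tool is tilted about 0.3°. The wrist force is only the cover's weight, so nothing is touching the box.
- **Disagreements:** the two cameras differed by up to 2.6 mm on the cover's y position, because the gripper hides part of it from above. An earlier plane fit to the cover's top from the side camera read about 1.1° of slope, against 0.4° from the top camera.
- **Tilt drift:** the tool had built up about 3° of tilt over the earlier moves. I levelled it before picking up the cover, by pushing the arm against a joint range limit close to its base.

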